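Hang the parts-washer basket on the drip rail

ROBOT

A 6-joint arm with a two-finger parallel gripper is mounted at the origin on a cart in front of the work surface, level with it; the furniture and walls round the work are solid. World frame = base frame: x ahead of the robot, y to its left, z up, the work surface at z = 0. Lengths are in mm, angles in rad, forces in N, time in s.
With the tool pointing down it reaches from about 350 to 1000 mm from the base axis. Payload 7.1 kg.
Tool frame: the origin (TCP) lies on the mounting face of the last link; the fingertips stand 173 mm ahead of it and the grasp point (between the pads) lies 155 mm ahead of it; z points along the fingers, y is the line along which they close (so a half turn about z gives the same grasp; the last joint's range is limited). The gripper opens to 85 mm and grips with 20 to 120 N. Pads are 22 mm wide; open, the fingers measure 114 mm over their backs; the gripper's body (76 mm by 85 mm) begins 54 mm behind the grasp point. The pads swing forward as they close: fully open they stand 13 mm farther back than shut.
Start: joints at [1.275, 0.423, 1.63, -0, 1.089, -0.019], TCP at [170.768, 601.203, 404.719] pointing down, gripper open.
Joint ranges: [-3, 3], [-0.9, 2.11], [0.09, 2.58], [-1.31, 4.45], [0.11, 2.69], [-2.54, 2.54]. Speed limits (rad/s): [2.39, 2.39, 3.01, 3.14, 3.14, 3.14].

INTERFACE

Orientations are given as a rotation vector (axis times angle).
In Python, from station import env gives the robot as it stands.
- The arm moves only by the tool play_rows, never from a script. Its argument "commands" is one flat list of numbers, 7 for each row, row after row: the shift along the tool's x, y, z in m, then the turn, a rotation vector about the tool's x, y, z in degrees, then the opening, from -1 (shut) to 1 (fully open). A call has 1 to 12 rows; each row shifts and turns the commanded pose from where the row before left it, along the tool's axes as they then stand; what a row does not reach is not made up. A row lasts 1/12 s, in which the tool goes at most 41.7 mm and 7.16 degrees, less where a joint would pass 70% of its speed; a pose out of reach is approached as far as the arm can. A call is refused whole if a number of a shift passes 0.0417 or a number of a turn 7.16, either way. A call with a gripper value outside its range is refused whole. The fingers move at their own pace and stop on an object; "newtons" is the grip in N (left out, the last holds). Time passes only in rows, so rows that do not move let the fingers close. It gives the time, the measured TCP pose, the force, the opening and the grip force at its end, in the units of the state.
- env.get_obs(): the state, without advancing time (a new reading comes with each control period).
- env.camera(name): name is "scene" or "side" or "wrist"; returns (picture, depth): 400x640x3 uint8, blue, green, red; 400x640 float32, mm along the optical axis (not along the pixel's ray), 0 where there is no reading.
- env.camera_model(name): a dict with "fx", "fy", "cx", "cy" (pixels), "R" (3x3) and "t" (3): a world point X has camera coordinates R X + t. Camera axes: x right, y down, z forward; pixel columns grow to the right and rows downward; lengths in mm; the calibration is good to about 2 mm. A picture is of the moment at which its call begins: read the wrist's pose just before it. camera_model takes no time and is no camera call; for the wrist camera it gives the pose at the moment of the call.
- env.hand_in(): hands the job in; it is judged then, once.
The state is a dict: "clock": time; "joint_pos": joint angles; "joint_velocities": joint speeds; "joint_torque": joint torques, N m; "eef_pos": TCP position; "eef_rot": TCP orientation; "wrist_force": force on the tool from outside, world axes, zero at the start; "ft_torque": the same for the moment, N m; "gripper_width": opening from 0.0 (shut) to 1.0 (fully open); "finger_force": force on a finger pad.
Only numpy, scipy, OpenCV 4.12 (cv2) and the standard library are available. Lean on these libraries where they do the work, as an engineer would, in place of code of your own. Each camera call takes 0.05 s, during which the arm holds its last target. There are 200 camera calls.

TASK

Take the S-hook out of its wooden holder and hang it by its upper curl on the horizontal drip rail, and let go of it. Then hang the washer basket by its bail from the lower curl of that hook, so that it hangs level and still, clear of the bench.

Things in the scene. Friction and masses are not known exactly. Their poses are not given: they have to be found in the camera images.
- drip_rail: Fixed steel stand: a drip tray (x -60 to 110 mm, 260 mm wide, 12 mm high) and a horizontal round rail, 12 mm diameter, 240 mm long along its y, held at each end by an arm running back (+x) to two posts 290 mm high, 90 mm behind it; open in front. Origin: on the bench under the rail's middle; x points away from the robot (turned up to 0.25 rad).
- rail_mid (a point): Middle of the rail, on its centre line, 280 mm above the bench. Axes as the stand: y along the rail, x away from the robot.
- hook_holder: Fixed wooden holder, at the left beyond the bench vice, 100 x 50 mm with a slot (60 x 12 mm, floor 6 mm up) in which the S-hook stands upright; its end posts are 92 mm high, the cheeks between 50 mm. An 88 mm straight lift clears it. Origin: centre of its underside; x along the slot, away from the robot; the S-hook starts with the same axes.
- s_hook: Loose S cut from 10 mm steel plate, 0.18 kg, 170 mm tall, 56 mm wide; S in its x-z plane, y the plate's normal. Origin: middle of its lowest point. Band 12 mm wide; its centre line (x, z mm): upper tip (22,118), top (0,140), down the -x side to (-22,93), across to (22,53), down the +x side, bottom (0,6), lower tip (-22,28). Tips have round ends, 6 mm radius.
- hook_tab (a point): Middle of the flat upright grip tab on top of the S-hook, at (0, 0, 160 mm) in it: 26 mm wide (x), 10 mm thick (y), from z = 136 to 170 mm. Held across y, high enough for the fingertips to stay above z = 134 mm, where the rail's top will touch inside the curl. Axes as the S-hook.
- hook_upper (a point): Centre of the upper curl (16 mm inner radius), in the S-hook at (0, 0, 118 mm). This curl opens downward; the rail enters it from the +x side, beneath the tip and above the slanting middle of the S, then the hook is lowered. Hung, this point is 10 mm below the rail's centre line. Axes as the S-hook.
- hook_lower (a point): Centre of the lower curl (16 mm inner radius), in the S-hook at (0, 0, 28 mm). This curl opens upward; a bail enters it from the -x side, above the tip and beneath the slanting middle of the S, then is lowered. A hung bail's centre line lies 12 mm below this point. Axes as the S-hook.
- wash_basket: Loose empty perforated metal basket, 0.15 to 0.31 kg, balanced under its bail: box 110 (x) x 80 (y) x 50 mm, rigid upright bail of 8 mm round bar over its middle, in the y-z plane. A flat black lug, 12 mm thick (y), sticks out at each end (+x, -x): 55 to 115 mm from the middle, 18 to 48 mm up; gripped near x = -95 mm the gripper stays in front of the rail. Origin: centre of its underside.
- bail_mid (a point): Middle of the bail's straight top bar (64 mm long, along y), on its centre line, in the basket at (0, 0, 115 mm). Axes as the basket.
Mind the look-alikes: they are no part of the job. There is more than one size of the s_hook; the job needs the larger.

How it is judged:
By the outcome, as a careful person would: the job done as asked, in the order asked, and still so for the second after the job is handed in, with the robot touching nothing.
It also fails if it takes over 67 s, if anything falls off the work surface, if the arm or the gripper's body presses on something with over 40 N, if the wrist force passes 120 N, or if a joint passes its speed limit or range.

## Working session

There is one attempt and no reset: what is moved stays moved. The work goes in short steps, Python scripts to look and compute and a tool call to move; the robot and the scene stay as the last step left them, time stands still between calls to the robot, and variables do not carry over. Pictures are saved under pics/ and viewed, at most 10 in all, crops included, and the job is handed in when it is done.

Besides the shell and the picture viewer there is one more tool, called after "Emit:" by a JSON object that holds its "name" and its "arguments". play_rows: Moves the arm, as the interface text tells. Its arguments: {"type":"object","properties":{"commands":{"type":"array","items":{"type":"number"}},"newtons":{"type":"number"}},"required":["commands"]}

```bash
mkdir -p pics; ls; cat > h.py <<'E'
import numpy as np, cv2
from scipy.spatial.transform import Rotation as Ro
from station import env
def shot(n,f=None):
    m=env.camera_model(n); p,d=env.camera(n); p=np.array(p);d=np.array(d)
    if f: cv2.imwrite('pics/'+f+'.png',p); 
    np.savez(''+(f or n)+'.npz',p=p,d=d,**{k:np.array(v) for k,v in m.items()})
    return p,d,m
def cloud(d,m):
    v,u=np.mgrid[0:d.shape[0],0:d.shape[1]]
    c=np.stack([(u-m['cx'])/m['fx']*d,(v-m['cy'])/m['fy']*d,d],-1)
    w=(c-np.array(m['t']))@np.array(m['R']); w[d<=0]=np.nan
    return w
E
python3 - <<'E'
from h import *
print(env.get_obs())
for n in('scene','side'):
    p,d,m=shot(n,n+'0'); print(n,np.array(m['R']).round(2).tolist(),(-np.array(m['R']).T@np.array(m['t'])).round())
E
```

```text
pics
{'clock': 0.0, 'joint_pos': array([ 1.27502262e+00,  4.23832855e-01,  1.63066462e+00,  4.40605888e-07,
        1.08859431e+00, -1.89829271e-02]), 'joint_velocities': array([ 1.70190147e-05, -6.63253455e-04,  6.01642715e-04,  1.39475129e-03,
       -1.29251399e-04, -1.64041216e-03]), 'joint_torque': array([ 2.02772011e-03, -5.57380629e+01, -2.81751966e+01,  1.57793174e-04,
        7.19049989e-03, -4.14142994e-05]), 'eef_pos': array([170.68028468, 600.9635069 , 403.96044547]), 'eef_rot': array([-4.33363078e-01, -3.11132075e+00,  2.32546765e-03]), 'wrist_force': array([ 0.48967937, -0.09468024, -0.25156965]), 'ft_torque': array([ 0.04549883, -0.00729102,  0.00415689]), 'finger_force': 0.0, 'gripper_width': 0.9963594548768043}
scene [[-0.71, 0.7, 0.01], [0.58, 0.6, -0.55], [-0.39, -0.39, -0.83]] [ 985.  390. 1093.]
side [[1.0, 0.08, 0.01], [0.04, -0.47, -0.88], [-0.07, 0.88, -0.47]] [  622. -1054.   719.]
```

View pics/scene0.png

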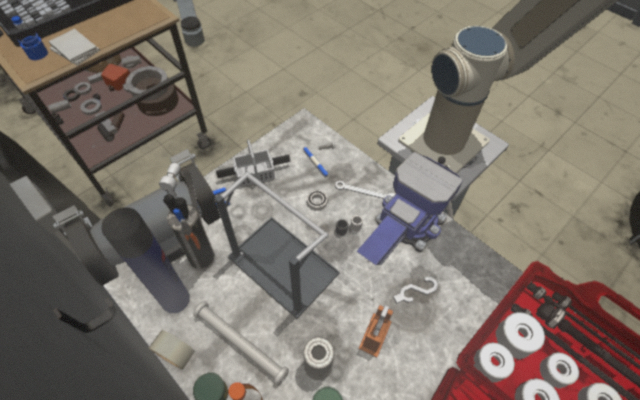

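View pics/side0.png

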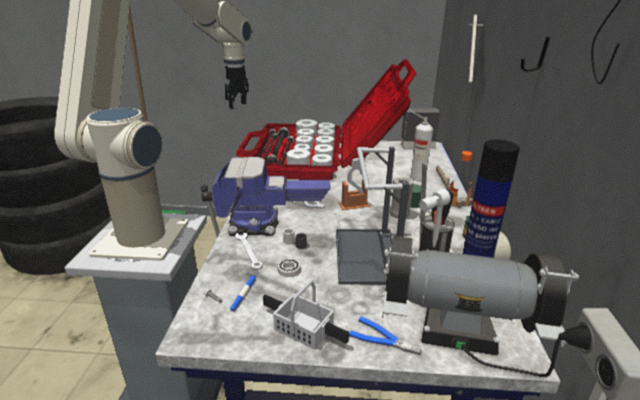

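Candidates: hook standing in the orange holder (scene ~378,328; side ~355,195) versus the grey S lying on the bench (scene ~417,290), which is a possible look-alike. The basket is at scene (253,167) / side (303,320). I'll check with one close crop and cloud measurements.

```bash
python3 - <<'E'
from h import *
a=np.load('scene0.npz');b=np.load('side0.npz')
c1=cv2.resize(a['p'][260:370,340:450],(400,400),interpolation=3)
c2=cv2.resize(b['p'][140:220,310:390],(400,400),interpolation=3)
c3=cv2.resize(a['p'][140:215,205:305],(400,300)[:2],interpolation=3)[:200] if 0 else cv2.resize(a['p'][135:195,200:320],(400,200),interpolation=3)
c4=cv2.resize(b['p'][270:360,250:430],(400,200),interpolation=3)
cv2.imwrite('pics/crop1.png',np.vstack([np.hstack([c1,c2]),np.hstack([c3,c4])]))
for n,q in(('scene',a),('side',b)):
    w=cloud(q['d'],q)
    P={'scene':[(378,328),(385,312),(417,290),(255,165),(285,160),(222,175),(281,205),(240,180),(325,232)],'side':[(353,195),(303,320),(285,295),(365,188)]}[n]
    for u,v in P: print(n,u,v,w[v,u].round())
E
```

```text
scene 378 328 [670. 277. 132.]
scene 385 312 [647. 270. 175.]
scene 417 290 [476. 267.   1.]
scene 255 165 [ 552. -292.   93.]
scene 285 160 [ 446. -284.   31.]
scene 222 175 [ 624. -371.   35.]
scene 281 205 [ 555. -184.    1.]
scene 240 180 [ 689. -149.  287.]
scene 325 232 [646.  82. 286.]
side 353 195 [641. 246.  50.]
side 303 320 [ 531. -315.    7.]
side 285 295 [ 475. -225.    1.]
side 365 188 [ 662. -161.  279.]
```

View pics/crop1.png

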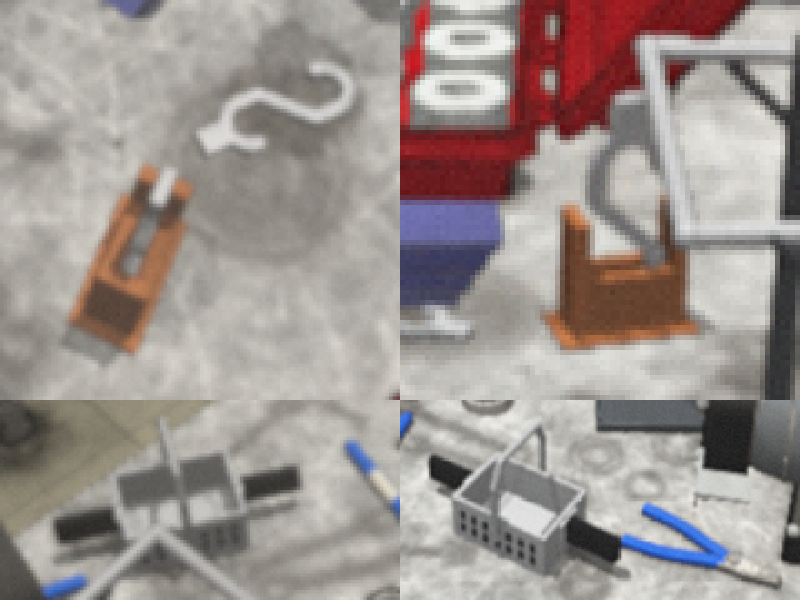

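The crop shows the holder hook upright, tab about 172 mm up, with a small hole-like gap and the right size. The lying S at (417,290) is the look-alike. The basket has black lugs, and pliers lie near its +x lug. Next I'll measure the poses.

```bash
python3 - <<'E'
from h import *
def line(P):
    c=P.mean(0); _,s,V=np.linalg.svd(P-c,full_matrices=False); return c.round(1),V[0].round(3),(s/np.sqrt(len(P))).round(1)
def box(w,lo,hi): return (w>=lo).all(-1)&(w<=hi).all(-1)
for n in('scene','side'):
    q=np.load(n+'0.npz');w=cloud(q['d'],q);p=q['p'].astype(int)
    print('==',n)
    h=w[box(w,[590,220,100],[720,320,190])]
    t=h[h[:,2]>150]; print('tab',len(t),t.min(0).round(),t.max(0).round(),line(t[:,:2]) if len(t)>3 else '')
    print('hook>100',len(h),line(h[:,:2]))
    print('hook lean', [ (z,h[(h[:,2]>z)&(h[:,2]<z+20)].mean(0).round()) for z in (100,120,140,160)])
    o=box(w,[570,200,40],[740,340,100])&(p[...,2]>p[...,0]+40); O=w[o]; print('holder',len(O),O.min(0).round(),O.max(0).round(),line(O[:,:2]))
    r=w[box(w,[560,-200,262],[720,140,300])];r=r[~np.isnan(r[:,0])]; print('rail box',len(r),line(r[:,:2]))
    # RANSAC rail: points with min x for y bins
    for y in range(-180,120,20):
        s=r[(r[:,1]>=y)&(r[:,1]<y+20)]
        if len(s): print(y,len(s),np.percentile(s[:,0],[0,10,50,90,100]).round(),s[:,2].min().round(),s[:,2].max().round())
    dark=(p.max(-1)<60)
    for nm,lo,hi in(('lug-',[400,-330,15],[500,-240,60]),('lug+',[570,-420,15],[660,-300,60])):
        k=w[box(w,lo,hi)&dark]; print(nm,len(k)); 
        if len(k)>5: print(k.min(0).round(),k.max(0).round(),line(k[:,:2]))
    bl=w[box(w,[450,-400,75],[620,-220,140])]; print('bail',len(bl),line(bl)); tt=bl[bl[:,2]>108]; print('top',len(tt),line(tt) if len(tt)>3 else '',bl[:,2].max())
    rim=w[box(w,[420,-420,40],[640,-200,56])&~dark]; print('rim',len(rim)); print(cv2.minAreaRect(rim[:,:2].astype(np.float32)))
E
```

```text
== scene
tab 72 [631. 259. 150.] [658. 276. 179.] (array([647.6, 268.4]), array([0.933, 0.359]), array([8.5, 2.9]))
hook>100 121 (array([654.4, 270.8]), array([0.937, 0.348]), array([11.3,  2.9]))
hook lean [(100, array([nan, nan, nan])), (120, array([668., 276., 133.])), (140, array([660., 273., 147.])), (160, array([647., 268., 174.]))]
holder 336 [601. 238.  40.] [689. 297.  97.] (array([646.7, 268.2]), array([0.941, 0.339]), array([27.5, 12.3]))
rail box 858 (array([669.6, -18.7]), array([-0.021,  1.   ]), array([89.7, 19.9]))
-160 149 [658. 665. 689. 715. 720.] 265.0 291.0
-140 39 [657. 660. 665. 668. 670.] 279.0 289.0
-120 41 [656. 658. 664. 667. 669.] 280.0 289.0
-100 42 [654. 657. 662. 665. 666.] 279.0 289.0
-80 43 [653. 655. 660. 664. 666.] 278.0 288.0
-60 43 [653. 655. 660. 663. 665.] 280.0 289.0
-40 46 [650. 653. 658. 662. 663.] 278.0 289.0
-20 45 [650. 652. 657. 660. 660.] 277.0 290.0
0 46 [648. 650. 656. 659. 660.] 278.0 289.0
20 47 [647. 649. 654. 657. 658.] 276.0 290.0
40 50 [645. 647. 653. 656. 657.] 277.0 288.0
60 60 [644. 647. 653. 685. 717.] 279.0 290.0
80 207 [644
[... 1737 characters left out ...]
63.0 288.0
80 61 [643. 658. 694. 711. 719.] 263.0 288.0
lug- 142
[ 435. -308.   22.] [ 477. -287.   51.] (array([ 453.7, -297.2]), array([ 0.899, -0.439]), array([11.9,  1.6]))
lug+ 266
[ 585. -392.   19.] [ 636. -361.   51.] (array([ 610.1, -378.2]), array([ 0.885, -0.465]), array([16.3,  1.7]))
bail 200 (array([ 532.7, -340. ,  106.4]), array([-0.462, -0.887, -0.   ]), array([32. , 14.2,  2.2]))
top 116 (array([ 533. , -339.2,  117.1]), array([-0.463, -0.886, -0.038]), array([23.6,  3.2,  2.1])) 122.15863842284129
rim 713
((534.5416870117188, -335.82568359375), (90.61161041259766, 226.12533569335938), 58.3373908996582)<stdin>:11: RuntimeWarning: Mean of empty slice.
  ret = um.true_divide(
```

```bash
cat >> h.py <<'E'
def go(x,y,z,ya,o=None):
    """print turn (deg, tool rotvec, done first) and then the shift in the turned tool frame (mm); ya = world angle of tool y"""
    o=o or env.get_obs(); R=Ro.from_rotvec(o['eef_rot']).as_matrix()
    Y=np.array([np.cos(ya),np.sin(ya),0]);Z=np.array([0,0,-1.]);T=np.stack([np.cross(Y,Z),Y,Z],1)
    d=np.array([x,y,z])-o['eef_pos']
    print('turn',np.degrees(Ro.from_matrix(R.T@T).as_rotvec()).round(2),'shift',(T.T@d).round(1))
E
python3 - <<'E'
from h import *
go(645,266,460,1.896)
w=np.concatenate([cloud(q['d'],q).reshape(-1,3) for q in map(np.load,('scene0.npz','side0.npz'))])
a=np.array([171,601]);b=np.array([645,266]);u=(b-a)/np.linalg.norm(b-a)
s=(w[:,:2]-a)@u; t=(w[:,:2]-a)@[-u[1],u[0]]
for k in range(80,600,60):
    m=(abs(t)<80)&(s>k)&(s<k+60)&(w[:,2]<700); print(k,m.sum(),np.percentile(w[m,2],99.5).round() if m.any() else '')
E
```

```text
turn [-8.000e-02 -2.000e-02 -3.449e+01] shift [-342.4 -469.   -56. ]
80 1689 620.0
140 1480 68.0
200 1572 95.0
260 2072 95.0
320 1720 68.0
380 1518 60.0
440 1726 10.0
500 1574 94.0
560 2594 178.0
```

Emit:
{"name": "play_rows", "arguments": {"commands": [0,0,-0.011,0,0,-6.9,1,0,0,-0.011,0,0,-6.9,1,0,0,-0.011,0,0,-6.9,1,0,0,-0.011,0,0,-6.9,1,0,0,-0.012,0,0,-6.9,1,-0.0214,-0.0293,0,0,0,0,1,-0.0214,-0.0293,0,0,0,0,1,-0.0214,-0.0293,0,0,0,0,1,-0.0214,-0.0293,0,0,0,0,1,-0.0214,-0.0293,0,0,0,0,1,-0.0214,-0.0293,0,0,0,0,1,-0.0214,-0.0293,0,0,0,0,1]}}

```text
clock: 1.1
eef_pos: [379.4, 453.4, 460.4]
eef_rot: [0.509, -3.1, 0.001]
wrist_force: [-0.5, 0.1, -1.1]
gripper_width: 1.002
finger_force: 0.0
```

Emit:
{"name": "play_rows", "arguments": {"commands": [-0.0214,-0.0293,0,0,0,0,1,-0.0214,-0.0293,0,0,0,0,1,-0.0214,-0.0293,0,0,0,0,1,-0.0214,-0.0293,0,0,0,0,1,-0.0214,-0.0293,0,0,0,0,1,-0.0214,-0.0293,0,0,0,0,1,-0.0214,-0.0293,0,0,0,0,1,-0.0214,-0.0293,0,0,0,0,1,-0.0214,-0.0293,0,0,0,0,1,0,0,0,0,0,0,1,0,0,0,0,0,0,1]}}

```text
clock: 2.02
eef_pos: [646.2, 264.9, 459.7]
eef_rot: [0.504, -3.1, 0.0]
wrist_force: [-1.1, 0.3, -0.6]
gripper_width: 1.0
finger_force: 0.0
```

```bash
python3 - <<'E'
from h import *
o=env.get_obs(); print(o['clock'],o['joint_pos'].round(2)); go(645,266,460,1.896,o)
p,d,m=shot('wrist','w1'); w=cloud(d,m)
print((-np.array(m['R']).T@m['t']).round(),np.array(m['R'])[2].round(2))
b=lambda lo,hi:w[(w>=lo).all(-1)&(w<=hi).all(-1)]
t=b([600,230,160],[700,310,185]); print(len(t),t.min(0),t.max(0)); 
if len(t)>3: print(cv2.minAreaRect(t[:,:2].astype(np.float32)))
E
```

```text
2.0167 [ 0.37  0.48  1.4   0.    1.26 -1.52]
turn [ 0.   -0.08 -0.16] shift [ 0.8  1.4 -0.3]
[569. 240. 429.] [ 0.29  0.1  -0.95]
369 [636.98983645 260.84438436 160.55247609] [662.62207806 277.34560757 177.41502165]
((649.7420043945312, 269.2516174316406), (25.729076385498047, 9.60915470123291), 18.510183334350586)
```

View pics/w1.png

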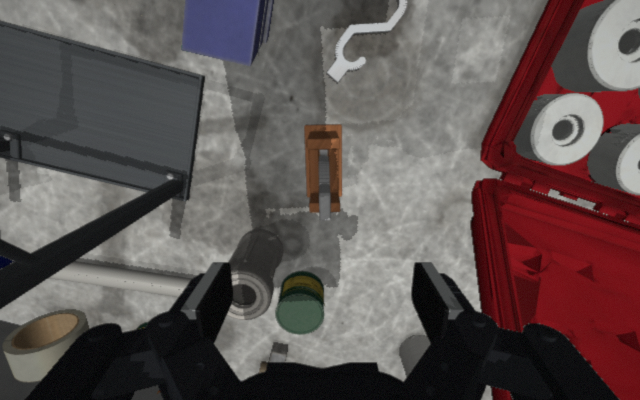

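The wrist view shows the hook's tab (about 25.7 x 9.6 mm) at pixel (323,170–210) in the holder, between the open fingers. The look-alike lies at (360,40). Descending.

```bash
python3 -c "
from h import *
go(648.5,268.5,318,1.894)"
```

```text
turn [ 0.02 -0.1   0.04] shift [ -4.    1.4 141.8]
```

Emit:
{"name": "play_rows", "arguments": {"commands": [-0.004,0.0014,0.025,0,0,0,1,0,0,0.03,0,0,0,1,0,0,0.03,0,0,0,1,0,0,0.03,0,0,0,1,0,0,0.017,0,0,0,1,0,0,0.01,0,0,0,1,0,0,0,0,0,0,1,0,0,0,0,0,0,0,0,0,0,0,0,0,-1,0,0,0,0,0,0,-1,0,0,0,0,0,0,-1,0,0,0,0,0,0,-1], "newtons": 60}}

```text
clock: 3.07
eef_pos: [648.6, 269.1, 319.9]
eef_rot: [-0.508, 3.098, 0.001]
wrist_force: [0.3, 0.0, -0.2]
gripper_width: 0.297
finger_force: 0.0
```

Emit:
{"name": "play_rows", "arguments": {"commands": [0,0,0,0,0,0,-1,0,0,0,0,0,0,-1,0,0,0,0,0,0,-1,0,0,0,0,0,0,-1]}}

```text
clock: 3.4
eef_pos: [648.6, 269.0, 319.4]
eef_rot: [-0.509, 3.099, -0.0]
wrist_force: [-0.2, -0.3, 5.6]
gripper_width: 0.104
finger_force: 59.7
```

Emit:
{"name": "play_rows", "arguments": {"commands": [0,0,-0.01,0,0,0,-1,0,0,-0.02,0,0,0,-1,0,0,-0.03,0,0,0,-1,0,0,-0.03,0,0,0,-1,0,0,-0.03,0,0,0,-1,0,0,-0.03,0,0,0,-1,0,0,-0.025,0,0,0,-1,0,0,0,0,0,0,-1,0,0,0,0,0,0,-1]}}

```text
clock: 4.15
eef_pos: [648.3, 269.1, 495.4]
eef_rot: [-0.508, 3.097, 0.001]
wrist_force: [-1.1, 0.5, -2.1]
gripper_width: 0.105
finger_force: 58.9
```

```bash
python3 - <<'E'
from h import *
o=env.get_obs(); print(o['eef_pos'].round(1),o['wrist_force'].round(1))
ang=0.07; go(575,150,494,np.pi/2+ang,o)
for n in('scene','side'):
    p,d,m=shot(n,n+'1'); w=cloud(d,m); k=w[(w>=[600,220,140]).all(-1)&(w<=[700,310,330]).all(-1)]
    print(n,len(k),k.min(0).round(),k.max(0).round())
    for z in range(165,330,15):
        s=k[(k[:,2]>z)&(k[:,2]<z+15)]
        if len(s): print(z,len(s),s.mean(0).round(),s.min(0).round(),s.max(0).round())
E
```

```text
[648.3 269.1 495.4] [-1.1  0.5 -2.1]
turn [ 0.05  0.16 14.63] shift [  81.5 -113.7    1.4]
scene 167 [643. 259. 206.] [676. 286. 330.]
195 4 [671. 278. 208.] [670. 275. 206.] [673. 281. 210.]
210 12 [672. 278. 218.] [669. 273. 211.] [674. 282. 224.]
225 22 [671. 277. 235.] [663. 273. 227.] [674. 282. 240.]
240 41 [663. 275. 246.] [656. 269. 240.] [671. 281. 255.]
255 2 [648. 275. 262.] [643. 273. 256.] [654. 277. 267.]
285 2 [674. 279. 298.] [673. 275. 297.] [676. 282. 299.]
300 29 [673. 278. 308.] [669. 273. 300.] [676. 283. 314.]
315 55 [664. 275. 322.] [648. 259. 315.] [672. 286. 330.]
side 284 [618. 250. 181.] [675. 282. 330.]
180 32 [643. 263. 189.] [628. 257. 181.] [668. 274. 195.]
195 20 [631. 258. 202.] [618. 251. 195.] [671. 273. 209.]
210 21 [646. 265. 217.] [618. 250. 210.] [673. 282. 225.]
225 20 [666. 270. 233.] [659. 263. 225.] [672. 274. 239.]
240 21 [653. 265. 248.] [642. 259. 241.] [665. 272. 255.]
255 25 [640. 262. 262.] [625. 255. 255.] [651. 267. 270.]
270 25 [629. 260. 277.] [621. 254. 270.] [638. 266. 285.]
285 29 [639. 262. 293.] [621. 252. 285.] [675. 278. 300.]
300 47 [648. 264. 308.] [623. 253. 300.] [674. 278. 315.]
315 44 [647. 262. 321.] [629. 250. 315.] [667. 275. 330.]
```

Emit:
{"name": "play_rows", "arguments": {"commands": [0,0,0,0,0,4.9,-1,0,0,0,0,0,4.9,-1,0,0,0,0,0,4.8,-1,0.0204,-0.0284,0,0,0,0,-1,0.0204,-0.0284,0,0,0,0,-1,0.0204,-0.0284,0,0,0,0,-1,0.0204,-0.0284,0,0,0,0,-1,0.0026,-0.0375,0,0,0,0,-1,0.0026,-0.0375,0,0,0,0,-1,0.0026,-0.0375,0,0,0,0,-1,0.0026,-0.0375,0,0,0,0,-1,0.0026,-0.0375,0,0,0,0,-1]}}

```text
clock: 5.25
eef_pos: [574.4, -39.6, 491.6]
eef_rot: [0.111, -3.136, -0.001]
wrist_force: [1.1, 0.8, -1.6]
gripper_width: 0.106
finger_force: 59.0
```

Emit:
{"name": "play_rows", "arguments": {"commands": [0,0,0,0,0,0,-1,0,0,0,0,0,0,-1,0,0,0,0,0,0,-1]}}

```text
clock: 5.5
eef_pos: [575.0, -37.9, 492.1]
eef_rot: [0.109, -3.137, -0.001]
wrist_force: [-0.4, 0.3, -2.7]
gripper_width: 0.108
finger_force: 59.4
```

```bash
python3 - <<'E'
from h import *
o=env.get_obs(); print(o['eef_pos'].round(1))
for n in('scene','side'):
    p,d,m=shot(n,n+'2'); w=cloud(d,m); ok=lambda lo,hi:w[(w>=lo).all(-1)&(w<=hi).all(-1)]
    k=ok([520,-90,175],[620,20,335]); print(n,'hook',len(k),k.min(0).round(),k.max(0).round())
    for z in range(180,330,25):
        s=k[(k[:,2]>z)&(k[:,2]<z+25)]
        if len(s): print(z,len(s),s.min(0).round(),s.max(0).round())
    r=ok([635,-140,268],[680,60,300]); c=np.polyfit(r[:,1],r[:,0],1); print('rail',len(r),c,np.polyval(c,-38),np.percentile(r[:,2],[2,50,98]).round(1))
go(658-1,-38.5,495,np.pi/2+.07,o)
c=cv2.imread('pics/side2.png')[60:300,250:490]
cv2.imwrite('pics/crop2.png',cv2.resize(c,(600,600),interpolation=3))
E
```

```text
[575.  -37.9 492.1]
scene hook 458 [541. -53. 181.] [602. -19. 335.]
180 86 [541. -45. 181.] [598. -30. 205.]
205 59 [543. -43. 205.] [599. -30. 230.]
230 81 [562. -42. 230.] [599. -30. 255.]
255 77 [546. -43. 255.] [578. -31. 279.]
280 54 [544. -42. 281.] [601. -30. 305.]
305 81 [568. -48. 305.] [602. -20. 330.]
rail 442 [-6.75082118e-02  6.55492378e+02] 658.0576900134513 [279.4 285.2 288.5]
side hook 503 [546. -57. 179.] [602. -29. 334.]
180 114 [546. -47. 181.] [599. -29. 205.]
205 58 [546. -49. 205.] [599. -31. 230.]
230 68 [567. -45. 230.] [601. -32. 255.]
255 63 [548. -49. 255.] [580. -36. 279.]
280 66 [548. -48. 280.] [602. -36. 305.]
305 113 [550. -57. 305.] [601. -31. 329.]
rail 150 [-7.03352031e-02  6.54613544e+02] 657.2862821660713 [280.2 285.5 288.3]
turn [ 0.06 -0.17 -0.02] shift [-81.8  -6.4  -2.9]
```

View pics/crop2.png

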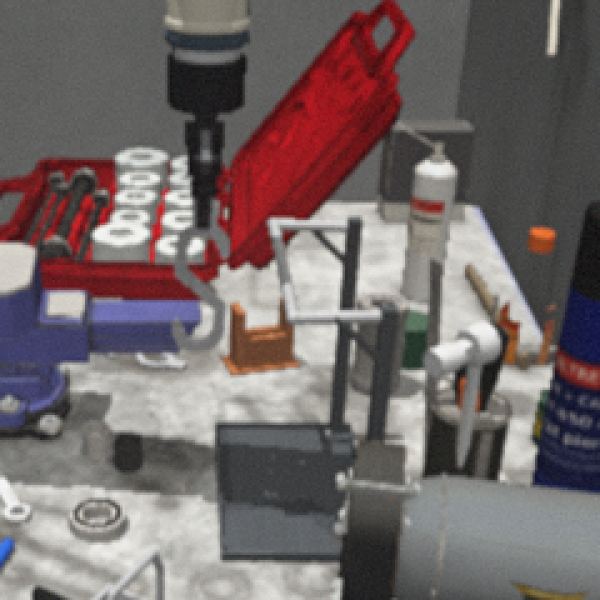

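Side crop: the held hook hangs plumb at crop (205,285), in front of the rail (280,265), with its upper curl facing it. Inserting.

Emit:
{"name": "play_rows", "arguments": {"commands": [0,0,-0.003,0,0,0,-1,-0.015,-0.001,0,0,0,0,-1,-0.015,-0.001,0,0,0,0,-1,-0.015,-0.001,0,0,0,0,-1,-0.015,-0.001,0,0,0,0,-1,-0.0135,-0.001,0,0,0,0,-1,-0.01,-0.001,0,0,0,0,-1,0,0,0,0,0,0,-1,0,0,0,0,0,0,-1]}}

```text
clock: 6.35
eef_pos: [659.0, -37.3, 496.4]
eef_rot: [0.112, -3.139, -0.0]
wrist_force: [-0.8, 0.1, -2.3]
gripper_width: 0.103
finger_force: 59.4
```

```bash
python3 - <<'E'
from h import *
o=env.get_obs(); print(o['eef_pos'].round(1),o['wrist_force'].round(1))
for n in('scene','side'):
    p,d,m=shot(n,n+'3'); w=cloud(d,m); k=w[(w>=[600,-60,175]).all(-1)&(w<=[720,-15,270]).all(-1)]
    print(n,len(k),k.min(0).round(),k.max(0).round())
go(657.5,-34,465,np.pi/2+.07,o)
E
```

```text
[659.  -37.3 496.4] [-0.8  0.1 -2.3]
scene 245 [631. -43. 180.] [684. -29. 270.]
side 206 [628. -49. 182.] [685. -31. 270.]
turn [ 0.01 -0.05  0.09] shift [ 1.2  3.4 31.4]
```

Emit:
{"name": "play_rows", "arguments": {"commands": [0,0,0.006,0,0,0,-1,0,0,0.008,0,0,0,-1,0,0,0.006,0,0,0,-1,0,0,0.005,0,0,0,-1,0,0,0.002,0,0,0,-1,0,0,0,0,0,0,-1,0,0,0,0,0,0,-1]}}

```text
clock: 7.03
eef_pos: [659.0, -38.1, 469.6]
eef_rot: [0.111, -3.139, -0.0]
wrist_force: [-1.3, -0.1, -0.4]
gripper_width: 0.108
finger_force: 59.4
```

Emit:
{"name": "play_rows", "arguments": {"commands": [0,0,0.001,0,0,0,-1,0,0,0.001,0,0,0,-1,0,0,0,0,0,0,-1]}}

```text
clock: 7.28
eef_pos: [659.0, -38.1, 467.8]
eef_rot: [-0.111, 3.139, -0.0]
wrist_force: [-0.5, 0.2, -0.5]
gripper_width: 0.106
finger_force: 59.4
```

Emit:
{"name": "play_rows", "arguments": {"commands": [0,0,0.001,0,0,0,-1,0,0,0,0,0,0,-1,0,0,0,0,0,0,-1]}}

```text
clock: 7.53
eef_pos: [659.0, -38.1, 466.7]
eef_rot: [0.111, -3.14, -0.0]
wrist_force: [0.4, 0.4, -1.5]
gripper_width: 0.104
finger_force: 59.4
```

Emit:
{"name": "play_rows", "arguments": {"commands": [0,0,0.001,0,0,0,-1,0,0,0,0,0,0,-1,0,0,0,0,0,0,-1]}}

```text
clock: 7.78
eef_pos: [659.0, -38.1, 466.3]
eef_rot: [-0.111, 3.139, -0.0]
wrist_force: [-1.0, 0.1, 3.3]
gripper_width: 0.109
finger_force: 60.2
```

Emit:
{"name": "play_rows", "arguments": {"commands": [0,0,0,0,0,0,-0.5,0,0,0,0,0,0,-0.3,0,0,0,0,0,0,0,0,0,0,0,0,0,0,0,0,0,0,0,0,0,0,0,-0.01,0,0,0,0,0,0,-0.025,0,0,0,0,0,0,-0.035,0,0,0,0.3,0,0,-0.035,0,0,0,0.3,0,0,-0.025,0,0,0,0.3]}}

```text
clock: 8.62
eef_pos: [658.8, -38.0, 600.1]
eef_rot: [-0.111, 3.136, -0.001]
wrist_force: [1.2, -1.0, 0.7]
gripper_width: 0.647
finger_force: 0.0
```

```bash
python3 - <<'E'
from h import *
o=env.get_obs(); print(o['eef_pos'].round(1),o['wrist_force'].round(1))
for n in('scene','side'):
    p,d,m=shot(n,n+'4'); w=cloud(d,m); k=w[(w>=[600,-70,135]).all(-1)&(w<=[720,-5,340]).all(-1)]
    print(n,len(k),k.min(0).round(),k.max(0).round())
    for z in range(145,330,20):
        s=k[(k[:,2]>z)&(k[:,2]<z+20)]
        if len(s): print(z,len(s),s.min(0).round(),s.max(0).round())
E
```

```text
[658.8 -38.  600.1] [ 1.2 -1.   0.7]
scene 632 [624. -70. 154.] [687.  -5. 327.]
145 31 [632. -44. 154.] [672. -32. 165.]
165 79 [624. -45. 165.] [679. -31. 185.]
185 48 [624. -46. 185.] [681. -30. 205.]
205 61 [650. -42. 205.] [681. -31. 225.]
225 54 [643. -43. 225.] [664. -32. 243.]
245 19 [628. -39. 245.] [683. -32. 265.]
265 106 [632. -69. 265.] [687.  -6. 285.]
285 145 [635. -70. 285.] [683.  -5. 305.]
305 88 [649. -43. 306.] [674. -31. 325.]
325 1 [663. -35. 327.] [663. -35. 327.]
side 581 [627. -70. 153.] [688. -28. 325.]
145 47 [633. -47. 153.] [673. -32. 165.]
165 84 [627. -50. 165.] [681. -31. 185.]
185 44 [627. -50. 185.] [682. -34. 205.]
205 36 [654. -47. 206.] [681. -36. 225.]
225 49 [637. -48. 225.] [665. -35. 245.]
245 42 [631. -50. 245.] [683. -35. 265.]
265 87 [633. -68. 265.] [688. -33. 285.]
285 113 [636. -70. 285.] [682. -28. 305.]
305 79 [650. -49. 305.] [675. -32. 325.]
```

```bash
python3 -c "
from h import *
print(env.get_obs()['joint_pos'].round(2))
go(450,-288,340,np.pi/2-.48)"
```

```text
[-0.08  0.33  1.32 -0.    1.48 -1.72]
turn [ 0.07  0.6  31.54] shift [  70.1 -318.2  262.7]
```

Emit:
{"name": "play_rows", "arguments": {"commands": [0,0,0,0,0,6.3,1,0,0,0,0,0,6.3,1,0,0,0,0,0,6.3,1,0,0,0,0,0,6.3,1,0,0,0,0,0,6.3,1,0.007,-0.0318,0.01,0,0,0,1,0.007,-0.0318,0.02,0,0,0,1,0.007,-0.0318,0.02,0,0,0,1,0.007,-0.0318,0.02,0,0,0,1,0.007,-0.0318,0.02,0,0,0,1,0.007,-0.0318,0.02,0,0,0,1,0.007,-0.0318,0.02,0,0,0,1]}}

```text
clock: 9.72
eef_pos: [511.4, -213.8, 464.9]
eef_rot: [-0.745, -3.052, 0.0]
wrist_force: [-0.4, -0.3, 0.1]
gripper_width: 1.003
finger_force: 0.0
```

Emit:
{"name": "play_rows", "arguments": {"commands": [0.007,-0.0318,0.02,0,0,0,1,0.007,-0.0318,0.02,0,0,0,1,0.007,-0.0318,0.02,0,0,0,1,0,0,0.03,0,0,0,1,0,0,0.03,0,0,0,1,0,0,0.01,0,0,0,1,0,0,0,0,0,0,1,0,0,0,0,0,0,1]}}

```text
clock: 10.38
eef_pos: [450.6, -287.9, 336.1]
eef_rot: [-0.745, -3.051, -0.0]
wrist_force: [0.4, 0.6, 0.0]
gripper_width: 0.995
finger_force: 0.0
```

```bash
python3 - <<'E'
from h import *
o=env.get_obs(); print(o['clock'],o['joint_pos'].round(2)); go(450,-288,340,np.pi/2-.48,o)
p,d,m=shot('wrist','w2'); w=cloud(d,m); g=p.max(-1).astype(int)
b=lambda lo,hi,k=True:w[(w>=lo).all(-1)&(w<=hi).all(-1)&k]
for nm,lo,hi in(('lug-',[410,-340,38],[500,-240,58]),('lug+',[570,-420,38],[660,-300,58])):
    k=b(lo,hi,g<75); print(nm,len(k)); 
    if len(k)>5: print(k.min(0).round(),k.max(0).round(),np.median(k[:,2]).round(1),cv2.minAreaRect(k[:,:2].astype(np.float32)))
k=b([450,-400,112],[620,-220,130]); print('bail',len(k)); 
if len(k)>5: print(cv2.minAreaRect(k[:,:2].astype(np.float32)),k[:,2].max())
for n in('scene',):
    p,d,m=shot(n,n+'5'); w=cloud(d,m); k=w[(w>=[600,-70,135]).all(-1)&(w<=[720,-5,340]).all(-1)]
    for z in range(145,330,20):
        s=k[(k[:,2]>z)&(k[:,2]<z+20)]
        if len(s): print(z,len(s),s.min(0).round(),s.max(0).round())
E
```

```text
10.3833 [-0.59  0.39  1.88  0.    0.88 -1.68]
turn [ 0.   -0.03  0.07] shift [ 0.5 -0.3 -3.9]
lug- 1237
[ 430. -340.   38.] [ 500. -274.   52.] 47.1 ((457.8177185058594, -293.9881896972656), (73.13229370117188, 60.977195739746094), 62.95827102661133)
lug+ 601
[ 570. -380.   38.] [ 616. -311.   50.] 45.4 ((592.8312377929688, -345.7634582519531), (45.30213165283203, 69.22380828857422), 0.21019518375396729)
bail 1080
((531.7467041015625, -332.0330505371094), (75.22547149658203, 7.480727195739746), 62.72343444824219) 120.45683413354836
145 29 [634. -44. 156.] [665. -32. 165.]
165 80 [623. -45. 165.] [679. -31. 184.]
185 46 [625. -44. 185.] [681. -30. 205.]
205 60 [650. -42. 206.] [680. -31. 225.]
225 57 [629. -44. 225.] [668. -31. 245.]
245 20 [628. -44. 248.] [679. -33. 265.]
265 112 [630. -68. 266.] [687.  -6. 285.]
285 133 [635. -69. 285.] [682.  -5. 305.]
305 89 [648. -42. 305.] [675. -30. 324.]
```

View pics/w2.png

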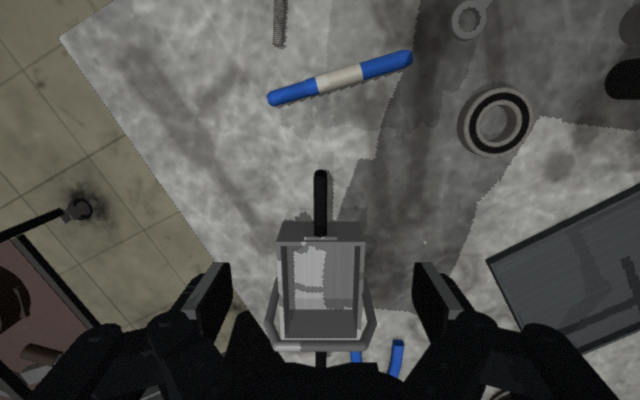

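Wrist view: the basket's near lug is at pixel (321,200), lined up midway between the fingers, with the bail top behind at row ~345. Descending on the lug.

Emit:
{"name": "play_rows", "arguments": {"commands": [0.002,0.0005,0.025,0,0,0,1,0,0,0.03,0,0,0,1,0,0,0.03,0,0,0,1,0,0,0.03,0,0,0,1,0,0,0.02,0,0,0,1,0,0,0.01,0,0,0,1,0,0,0,0,0,0,1,0,0,0,0,0,0,0,0,0,0,0,0,0,-1,0,0,0,0,0,0,-1,0,0,0,0,0,0,-1,0,0,0,0,0,0,-1], "newtons": 110}}

```text
clock: 11.48
eef_pos: [449.0, -286.8, 191.7]
eef_rot: [0.745, 3.05, -0.001]
wrist_force: [0.5, -0.5, -0.4]
gripper_width: 0.3
finger_force: 0.0
```

Emit:
{"name": "play_rows", "arguments": {"commands": [0,0,0,0,0,0,-1,0,0,0,0,0,0,-1,0,0,0,0,0,0,-1,0,0,0,0,0,0,-1,0,0,0,0,0,0,-1]}}

```text
clock: 11.9
eef_pos: [448.8, -286.9, 191.5]
eef_rot: [0.746, 3.051, -0.001]
wrist_force: [-1.7, -0.3, 7.1]
gripper_width: 0.122
finger_force: 107.2
```

Emit:
{"name": "play_rows", "arguments": {"commands": [0,0,-0.004,0,0,0,-1,0,0,-0.008,0,0,0,-1,0,0,-0.012,0,0,0,-1,0,0,-0.012,0,0,0,-1,0,0,-0.012,0,0,0,-1,0,0,-0.012,0,0,0,-1,0,0,-0.012,0,0,0,-1,0,0,-0.01,0,0,0,-1,0,0,-0.005,0,0,0,-1,0,0,0,0,0,0,-1,0,0,0,0,0,0,-1]}}

```text
clock: 12.82
eef_pos: [448.6, -286.6, 278.0]
eef_rot: [0.746, 3.051, -0.0]
wrist_force: [0.1, 0.2, -2.6]
gripper_width: 0.12
finger_force: 107.1
```

```bash
cat >> h.py <<'E'
def basket(n,f,c,zb):
    "rough basket centre c(xy), bottom zb: print bail top and lug heights"
    p,d,m=shot(n,f); w=cloud(d,m); r=np.hypot(*(np.moveaxis(w[...,:2],-1,0)-np.array(c)[:,None,None]))
    k=w[(r<60)&(w[...,2]>zb+105)&(w[...,2]<zb+135)]
    if len(k)>5: print(n,'bail',len(k),cv2.minAreaRect(k[:,:2].astype(np.float32)),np.percentile(k[:,2],[5,50,97]).round(1))
    e=w[(r>80)&(r<118)&(w[...,2]>zb+5)&(w[...,2]<zb+65)&(p.max(-1)<75)]
    a=e[e[:,0]>c[0]]
    if len(a)>5: print(' lug+',len(a),a.min(0).round(),a.max(0).round(),np.percentile(a[:,2],[3,50,97]).round(1))
E
python3 - <<'E'
from h import *
o=env.get_obs(); print(o['eef_pos'].round(1),o['wrist_force'].round(1),o['ft_torque'].round(2))
basket('scene','scene6',(532,-331),85); basket('side','side6',(532,-331),85)
go(449,-150,279,np.pi/2+.07,o)
E
```

```text
[ 448.6 -286.6  278. ] [ 0.1  0.2 -2.6] [ 0.1   0.22 -0.03]
scene bail 69 ((534.4339599609375, -328.01849365234375), (74.8530044555664, 7.784306049346924), 62.20949935913086) [192.1 205.  208.7]
 lug+ 92 [ 604. -388.  109.] [ 636. -361.  136.] [110.9 126.5 135.8]
side bail 132 ((534.849609375, -334.3101806640625), (78.43326568603516, 8.526617050170898), 62.38618850708008) [191.7 202.8 205.5]
 lug+ 204 [ 599. -392.  106.] [ 635. -369.  135.] [107.2 122.7 133.7]
turn [-1.000e-02  3.000e-02 -3.147e+01] shift [ -9.9 136.2  -1. ]
```

Emit:
{"name": "play_rows", "arguments": {"commands": [0,0,0,0,0,-3,-1,0,0,0,0,0,-5,-1,0,0,0,0,0,-5,-1,0,0,0,0,0,-5,-1,0,0,0,0,0,-5,-1,0,0,0,0,0,-5,-1,0,0,0,0,0,-3.5,-1,0,0.01,0,0,0,0,-1,-0.004,0.02,0,0,0,0,-1,-0.008,0.025,0,0,0,0,-1,-0.008,0.025,0,0,0,0,-1,-0.008,0.025,0,0,0,0,-1]}}

```text
clock: 13.92
eef_pos: [468.8, -178.3, 277.1]
eef_rot: [0.106, -3.139, -0.001]
wrist_force: [0.6, 0.0, -3.5]
gripper_width: 0.123
finger_force: 107.3
```

Emit:
{"name": "play_rows", "arguments": {"commands": [-0.008,0.025,0,0,0,0,-1,-0.008,0.025,0,0,0,0,-1,-0.008,0.025,0,0,0,0,-1,-0.008,0.025,0,0,0,0,-1,-0.0065,0.02,0,0,0,0,-1,0,0.0075,0,0,0,0,-1,0,0,0,0,0,0,-1,0,0,0,0,0,0,-1,0,0,0,0,0,0,-1]}}

```text
clock: 14.67
eef_pos: [498.2, -50.5, 277.5]
eef_rot: [0.109, -3.139, 0.0]
wrist_force: [-0.2, -0.5, -3.7]
gripper_width: 0.118
finger_force: 107.4
```

```bash
python3 - <<'E'
from h import *
o=env.get_obs(); print(o['clock'],o['eef_pos'].round(1),o['wrist_force'].round(1))
basket('scene','scene7',(595,-43),85); basket('side','side7',(595,-43),85)
for n in('scene','side'):
    q=np.load(n+'7.npz'); w=cloud(q['d'],q); k=w[(w>=[612,-70,148]).all(-1)&(w<=[720,-5,270]).all(-1)]
    for z in range(145,265,20):
        s=k[(k[:,2]>z)&(k[:,2]<z+20)]
        if len(s): print(z,len(s),s.min(0).round(),s.max(0).round())
go(653.5-96.3,-39.5-6.8,276.5,np.pi/2+.07,o)
c=cv2.imread('pics/side7.png')[90:290,280:480]
cv2.imwrite('pics/crop3.png',cv2.resize(c,(600,600),interpolation=3))
E
```

```text
14.6667 [498.2 -50.5 277.5] [-0.2 -0.5 -3.7]
scene bail 100 ((606.7932739257812, -46.53505325317383), (64.53779602050781, 69.5200424194336), 61.53533935546875) [194.9 203.6 208. ]
 lug+ 109 [675. -43. 104.] [709. -30. 135.] [107.8 129.5 134.9]
side bail 54 ((596.181640625, -49.455101013183594), (61.01015853881836, 48.116905212402344), 56.7643928527832) [191.8 203.1 206.8]
 lug+ 115 [675. -48. 105.] [708. -38. 134.] [105.5 120.9 133.4]
145 26 [631. -44. 156.] [672. -32. 165.]
165 88 [624. -45. 165.] [680. -31. 185.]
185 41 [625. -44. 186.] [681. -30. 205.]
205 63 [651. -43. 205.] [682. -31. 225.]
225 57 [628. -44. 226.] [668. -31. 245.]
245 16 [628. -45. 249.] [642. -33. 265.]
145 47 [633. -47. 153.] [676. -29. 165.]
165 86 [627. -48. 165.] [680. -30. 185.]
185 43 [627. -48. 186.] [682. -33. 205.]
205 35 [654. -48. 205.] [681. -36. 223.]
225 51 [635. -48. 225.] [664. -37. 244.]
245 38 [631. -47. 246.] [683. -38. 264.]
turn [-0.   -0.04 -0.03] shift [-59.1   0.1   1. ]
```

View pics/crop3.png

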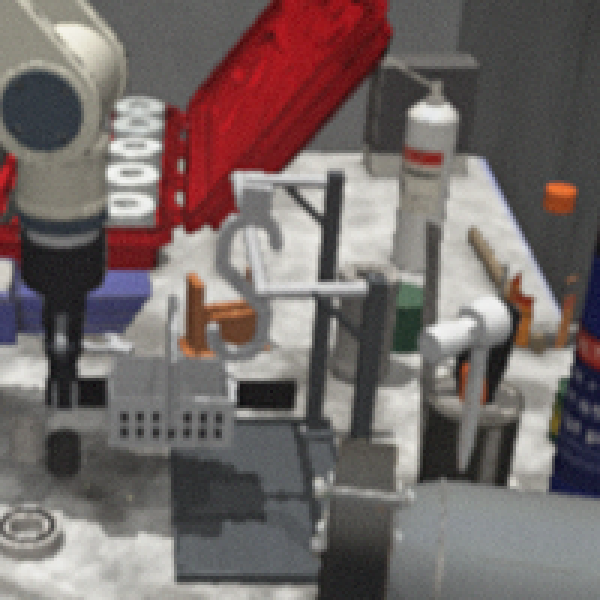

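Side crop: the hook hangs on the rail with its upper curl at (248,235) and lower tip at (215,348). The basket is level in the gripper, bail top at (172,300), above the tip height and in front of it. Inserting.

Emit:
{"name": "play_rows", "arguments": {"commands": [-0.004,0,0.001,0,0,0,-1,-0.007,0,0,0,0,0,-1,-0.008,0,0,0,0,0,-1,-0.008,0,0,0,0,0,-1,-0.008,0,0,0,0,0,-1,-0.008,0,0,0,0,0,-1,-0.007,0,0,0,0,0,-1,-0.005,0,0,0,0,0,-1,-0.004,0,0,0,0,0,-1,0,0,0,0,0,0,-1,0,0,0,0,0,0,-1]}}

```text
clock: 15.68
eef_pos: [557.4, -45.8, 276.6]
eef_rot: [0.111, -3.139, -0.0]
wrist_force: [-0.0, 0.2, -3.4]
gripper_width: 0.119
finger_force: 107.4
```

```bash
python3 - <<'E'
from h import *
o=env.get_obs(); print(o['eef_pos'].round(1),o['wrist_force'].round(1),o['ft_torque'].round(2))
for n in('scene','side'):
    p,d,m=shot(n,n+'8'); w=cloud(d,m); k=w[(w>=[612,-51,148]).all(-1)&(w<=[720,-28,270]).all(-1)]
    for z in range(145,185,20):
        s=k[(k[:,2]>z)&(k[:,2]<z+20)]
        if len(s): print(n,z,len(s),s.min(0).round(),s.max(0).round())
    k=w[(w>=[612,-75,196]).all(-1)&(w<=[700,-52,212]).all(-1)]; print('bail-',len(k),k.mean(0).round(1))
    k=w[(w>=[612,-26,196]).all(-1)&(w<=[700,0,212]).all(-1)]; print('bail+',len(k),k.mean(0).round(1))
E
```

```text
[557.4 -45.8 276.6] [-0.   0.2 -3.4] [-0.07  0.27  0.  ]
scene 145 25 [640. -44. 152.] [671. -32. 165.]
scene 165 66 [624. -43. 165.] [679. -31. 185.]
bail- 12 [655.4 -58.3 203. ]
bail+ 37 [652.1 -13.4 202.3]
side 145 32 [633. -48. 153.] [673. -32. 165.]
side 165 80 [627. -50. 165.] [681. -33. 185.]
bail- 18 [656.  -66.6 202.5]
bail+ 10 [652.3 -16.4 203.1]
```

Emit:
{"name": "play_rows", "arguments": {"commands": [0,0,0.004,0,0,0,-1,0,0,0.006,0,0,0,-1,0,0,0.006,0,0,0,-1,0,0,0.006,0,0,0,-1,0,0,0.004,0,0,0,-1,0,0,0.002,0,0,0,-1,0,0,0,0,0,0,-1,0,0,0,0,0,0,-1]}}

```text
clock: 16.45
eef_pos: [557.5, -45.8, 248.5]
eef_rot: [0.111, -3.139, -0.0]
wrist_force: [-0.2, 0.5, -2.4]
gripper_width: 0.118
finger_force: 107.4
```

Emit:
{"name": "play_rows", "arguments": {"commands": [0,0,0.001,0,0,0,-1,0,0,0.001,0,0,0,-1,0,0,0,0,0,0,-1]}}

```text
clock: 16.7
eef_pos: [557.5, -45.8, 246.8]
eef_rot: [-0.111, 3.139, -0.0]
wrist_force: [-0.8, 0.0, -2.1]
gripper_width: 0.121
finger_force: 107.4
```

Emit:
{"name": "play_rows", "arguments": {"commands": [0,0,0.001,0,0,0,-1,0,0,0,0,0,0,-1,0,0,0,0,0,0,-1]}}

```text
clock: 16.95
eef_pos: [557.7, -45.9, 246.0]
eef_rot: [-0.111, 3.139, -0.0]
wrist_force: [-0.5, 0.5, -2.6]
gripper_width: 0.118
finger_force: 107.5
```

Emit:
{"name": "play_rows", "arguments": {"commands": [0,0,0.001,0,0,0,-1,0,0,0,0,0,0,-1,0,0,0,0,0,0,-1]}}

```text
clock: 17.2
eef_pos: [557.9, -45.9, 245.2]
eef_rot: [-0.111, 3.138, -0.0]
wrist_force: [-0.5, -0.8, 1.4]
gripper_width: 0.119
finger_force: 108.0
```

Emit:
{"name": "play_rows", "arguments": {"commands": [0,0,0.001,0,0,0,-1,0,0,0,0,0,0,-1,0,0,0,0,0,0,-1]}}

```text
clock: 17.45
eef_pos: [558.2, -45.9, 244.5]
eef_rot: [-0.111, 3.137, -0.001]
wrist_force: [-0.9, -0.2, 6.2]
gripper_width: 0.122
finger_force: 108.7
```

```bash
python3 - <<'E'
from h import *
o=env.get_obs(); print(o['eef_pos'].round(1),o['wrist_force'].round(1),o['ft_torque'].round(2))
for n in('scene','side'):
    p,d,m=shot(n,n+'9'); w=cloud(d,m); k=w[(w>=[612,-51,140]).all(-1)&(w<=[720,-28,270]).all(-1)]
    for z in range(145,185,20):
        s=k[(k[:,2]>z)&(k[:,2]<z+20)]
        if len(s): print(n,z,len(s),s.min(0).round(),s.max(0).round())
    k=w[(w>=[612,-75,162]).all(-1)&(w<=[700,-52,180]).all(-1)]; print('bail-',len(k),k.mean(0).round(1))
    k=w[(w>=[612,-26,162]).all(-1)&(w<=[700,0,180]).all(-1)]; print('bail+',len(k),k.mean(0).round(1))
E
```

```text
[558.2 -45.9 244.5] [-0.9 -0.2  6.2] [ 0.04 -0.52  0.01]
scene 145 20 [627. -42. 154.] [674. -31. 165.]
scene 165 96 [624. -48. 165.] [679. -30. 185.]
bail- 13 [656.2 -68.7 172.3]
bail+ 36 [652.  -12.1 171. ]
side 145 33 [633. -47. 154.] [673. -38. 164.]
side 165 102 [627. -50. 165.] [681. -28. 185.]
bail- 14 [656.5 -66.4 172. ]
bail+ 10 [652.8 -15.4 171.4]
```

Emit:
{"name": "play_rows", "arguments": {"commands": [0,0,-0.0008,0,0,0,-1,0,0,0,0,0,0,-1,0,0,0,0,0,0,-0.7,0,0,0,0,0,0,-0.6,0,0,0,0,0,0,-0.5,0,0,0,0,0,0,-0.3,0,0,0,0,0,0,0,0,0,0,0,0,0,0.3,0,0,0,0,0,0,0.5,0,0,0,0,0,0,0.5]}}

```text
clock: 18.38
eef_pos: [557.4, -45.8, 244.5]
eef_rot: [0.111, -3.14, -0.0]
wrist_force: [0.0, -0.0, 0.1]
gripper_width: 0.751
finger_force: 0.0
```

Emit:
{"name": "play_rows", "arguments": {"commands": [0.005,0,0,0,0,0,0.5,0.012,0,0,0,0,0,0.5,0.02,0,0,0,0,0,0.5,0.025,0,0,0,0,0,0.5,0.025,0,0,0,0,0,0.5,0.025,0,0,0,0,0,0.5,0.015,0,0,0,0,0,0.5,0,0,0,0,0,0,0.5]}}

```text
clock: 19.05
eef_pos: [427.0, -54.6, 244.2]
eef_rot: [0.11, -3.135, -0.001]
wrist_force: [-0.8, 0.0, -0.7]
gripper_width: 0.753
finger_force: 0.0
```

```bash
python3 - <<'E'
from h import *
o=env.get_obs(); print(o['clock'],o['eef_pos'].round(1),o['wrist_force'].round(1))
for n in('scene','side'):
    p,d,m=shot(n,n+'10'); w=cloud(d,m); k=w[(w>=[540,-100,40]).all(-1)&(w<=[780,20,112]).all(-1)&(p.max(-1)<75)[...,None].all(-1)]
    for lo,hi in((540,580),(580,600),(710,735),(735,770)):
        s=k[(k[:,0]>lo)&(k[:,0]<hi)]
        if len(s): print(n,lo,len(s),s.min(0).round(),s.max(0).round(),s.mean(0).round(1))
c=cv2.imread('pics/side10.png')[90:290,280:480]
cv2.imwrite('pics/crop4.png',cv2.resize(c,(600,600),interpolation=3))
E
```

```text
19.05 [427.  -54.6 244.2] [-0.8  0.  -0.7]
scene 540 39 [545. -46.  80.] [579. -38. 105.] [555.8 -41.   96. ]
scene 580 11 [582. -43.  79.] [593. -37. 104.] [587.8 -39.2  94.2]
scene 710 54 [715. -37.  74.] [735. -26. 108.] [724.8 -30.2  96. ]
scene 735 104 [735. -37.  75.] [770. -25. 106.] [752.8 -28.8  96. ]
side 540 117 [544. -57.  75.] [578. -44. 105.] [561.3 -50.7  89.6]
side 580 59 [580. -54.  74.] [598. -42. 104.] [588.4 -49.   89.4]
side 710 65 [718. -43.  74.] [735. -29. 104.] [726.7 -38.7  91. ]
side 735 89 [735. -43.  73.] [761. -33. 105.] [748.2 -38.   88.8]
```

View pics/crop4.png

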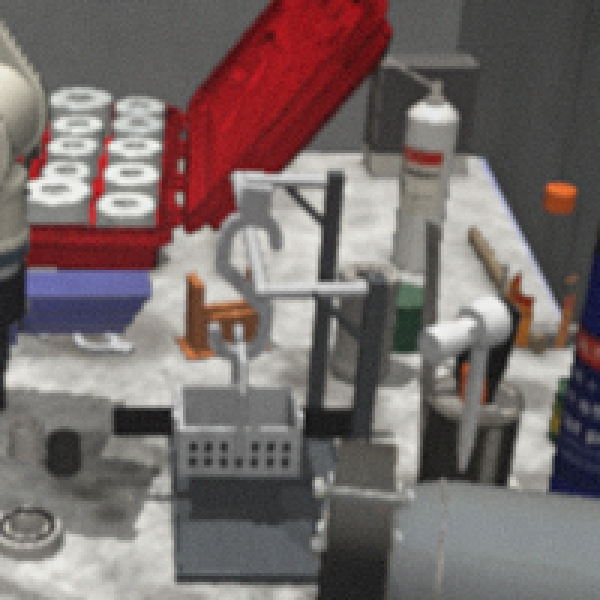

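The basket hangs level from the lower curl (bail at crop (240,365)), and the gripper is clear. I'll let it settle, compare once more, and hand in.

Emit:
{"name": "play_rows", "arguments": {"commands": [0,0,0,0,0,0,0.5,0,0,0,0,0,0,0.5,0,0,0,0,0,0,0.5,0,0,0,0,0,0,0.5,0,0,0,0,0,0,0.5,0,0,0,0,0,0,0.5,0,0,0,0,0,0,0.5,0,0,0,0,0,0,0.5,0,0,0,0,0,0,0.5,0,0,0,0,0,0,0.5,0,0,0,0,0,0,0.5,0,0,0,0,0,0,0.5]}}

```text
clock: 20.15
eef_pos: [430.8, -54.8, 244.5]
eef_rot: [0.111, -3.14, 0.0]
wrist_force: [0.0, 0.5, 0.5]
gripper_width: 0.752
finger_force: 0.0
```

Emit:
{"name": "play_rows", "arguments": {"commands": [0,0,0,0,0,0,0.5,0,0,0,0,0,0,0.5,0,0,0,0,0,0,0.5,0,0,0,0,0,0,0.5,0,0,0,0,0,0,0.5,0,0,0,0,0,0,0.5,0,0,0,0,0,0,0.5,0,0,0,0,0,0,0.5,0,0,0,0,0,0,0.5,0,0,0,0,0,0,0.5,0,0,0,0,0,0,0.5,0,0,0,0,0,0,0.5]}}

```text
clock: 21.15
eef_pos: [430.8, -54.8, 244.5]
eef_rot: [0.111, -3.14, 0.0]
wrist_force: [0.3, -0.3, -0.1]
gripper_width: 0.753
finger_force: 0.0
```

```bash
python3 - <<'E'
from h import *
ok=[]
for i in range(4):
    p,d,m=shot('side','s11_%d'%i); w=cloud(d,m); k=w[(w>=[540,-100,40]).all(-1)&(w<=[780,20,112]).all(-1)&(p.max(-1)<75)]
    z=[np.percentile(k[(k[:,0]>a)&(k[:,0]<b)],[3,97],axis=0)[:,2].mean() for a,b in((545,595),(715,765))]; x=k[:,0].min()
    print(np.round(z,1),round(x,1)); ok.append(abs(z[0]-z[1])<6)
if all(ok): print(env.hand_in())
E
```

```text
[89. 89.] 544.4
[89.  89.1] 544.3
[89.1 88.7] 544.5
[88.9 89. ] 544.3
the job is handed in; nothing more can be done
None
```

The larger S-hook hangs on the drip rail, the basket hangs from its lower curl, level, still and about 55 mm above the bench, the robot is clear, and the job was handed in after about 21 s.

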